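Centre the egg cup on its stand

TASK

The blue egg cup with the egg in it stands off to one side of the little white pedestal stand. Nudge it to the middle with gentle pushes or light taps of the fingertips, so that its foot is wholly inside the ring painted on the stand, then take the hand away. It is wobbly: do not grip, lift or tip it, keep the egg in it, do not shift the stand, and leave everything else alone.

Things in the scene. Friction and masses are not known exactly. Their poses are not given: they have to be found in the camera images.
- eggcup: Blue ceramic egg cup, free, 100 g. Origin: centre of its underside; z up its axis. Round foot 50 mm wide, rim upright from 2 to 10 mm height: its widest part. It rests only on a flat 26 mm wide, the rest of the underside is bevelled: pushed high it rocks and tips, pushed low on the foot's rim it slides. Waist 26 mm wide at 14 mm; bowl 47 mm wide, rim at 40 mm. 68 mm high with the egg.
- egg_mid (a point): The middle of the brown egg (40 mm in diameter, 50 mm long, about 50 g) that sits upright and loose in the blue egg cup, about 43 mm above the cup's underside.
- stand_top (a point): Centre of the flat top face of the white pedestal stand, z up. The top is a disc 128 mm wide, 10 mm thick, its face 67 mm above the table; stand 0.8 kg, loose. A thin teal ring, 66 mm in inner diameter, is painted round the centre (8 mm of white shows all round a centred foot). The cup starts 26 to 37 mm off centre, in any direction.
- board: Wooden board under the stand, 300 (x) by 440 (y) by 12 mm thick, fixed. Origin: centre of its underside, on the work surface; z is up.
- spare_cup: Bystander: an empty orange egg cup of the same shape, on the board; 40 mm high. Origin: centre of its underside.
- salt: Bystander: white salt shaker with steel cap, 42 mm in diameter, 68 mm high, on the board. Origin: centre of its underside.
- pepper: Bystander: dark brown pepper shaker with black cap, 42 mm in diameter, 68 mm high, on the board. Origin: centre of its underside.
- spoon: Bystander: steel spoon 150 mm long, lying on the board. Origin: near its middle, on its underside; its x axis runs along it towards the bowl of the spoon.
- mug: Bystander: teal mug, 80 mm in diameter, 92 mm high, on the table. Origin: centre of its underside.
- jam: Bystander: amber jam jar with red lid, 68 mm in diameter, 95 mm high, on the table. Origin: centre of its underside.
- bowl: Bystander: white bowl, 130 mm in diameter, 55 mm high, on the table. Origin: centre of its underside.
Things that resemble listed ones, but are neither listed nor needed, are in the scene too. Leave any green, pink or purple look-alike of the eggcup alone.

How it is judged:
By the outcome, as a careful person would: the job done as asked, in the order asked, and still so for the second after the job is handed in, with the robot touching nothing.
It also fails if it takes over 43 s, if anything falls off the work surface, if the arm or the gripper's body presses on something with over 40 N, if the wrist force passes 120 N, or if a joint passes its speed limit or range.

ROBOT

A 6-joint arm with a two-finger parallel gripper is mounted at the origin on the work surface. World frame = base frame: x ahead of the robot, y to its left, z up, the work surface at z = 0. Lengths are in mm, angles in rad, forces in N, time in s.
With the tool pointing down it reaches from about 300 to 750 mm from the base axis. Payload 8.5 kg.
Tool frame: the origin (TCP) lies midway between the tips of the shut fingers; the grasp point (between the pads) lies 19 mm behind it; z points along the fingers, y is the line along which they close (so a half turn about z gives the same grasp; the last joint's range is limited). The gripper opens to 85 mm and grips with 20 to 120 N. Pads are 22 mm wide; open, the fingers measure 114 mm over their backs; the gripper's body (76 mm by 85 mm) begins 54 mm behind the grasp point. The pads swing forward as they close: fully open they stand 13 mm farther back than shut.
Start: joints at [-1.521, 0.381, 1.297, -0, 1.464, -0.215], TCP at [143.939, -530.813, 231.322] pointing down, gripper open.
Joint ranges: [-3.11, 3.11], [-0.89, 2.33], [0.22, 2.48], [-1.42, 4.56], [0.17, 2.85], [-2.88, 2.88]. Speed limits (rad/s): [2.39, 2.39, 3.14, 3.14, 3.14, 3.14].

INTERFACE

Orientations are given as a unit quaternion [x, y, z, w].
In Python, from station import ctrl gives the robot as it stands. Calls block until the motion is done:
- ctrl.reach(position, orientation): joint-space move of the TCP to a pose.
- ctrl.move_straight(position, max_speed=150, frame=None, stop_force=None): straight line of the TCP; frame=None keeps the orientation; max_speed is the mean speed in mm/s. With stop_force (N) it stops when the force on the tool has changed by that much, and returns True; else False.
- ctrl.set_joints(angles): joint-space move.
- ctrl.command_gripper(opening, strength=None): opening from 0.0 (shut) to 1.0 (fully open); strength is the grip in N (None keeps the last); returns when the fingers have stopped.
- ctrl.hold(seconds).
- ctrl.ik(position, orientation): joint angles nearest the present ones, or None.
- ctrl.get_obs(): the state.
- ctrl.get_image(name): name is "side" or "top"; returns the picture (480x640x3 uint8, blue, green, red); there is no depth.
- ctrl.calibration(name): a dict with "fx", "fy", "cx", "cy" (pixels), "world_to_cam" (4x4, takes a point from world to camera coordinates). Camera axes: x right, y down, z forward; pixel columns grow to the right and rows downward; lengths in mm; the calibration is good to about 2 mm. A picture is of the moment at which its call begins. calibration takes no time and is no camera call.
A pose or a line that the arm cannot do raises ctrl.Unreachable and nothing moves.
- ctrl.job_done(): hands the job in; it is judged then, once.
The state is a dict: "clock": time; "joints": joint angles; "joint_vel": joint speeds; "joint_efforts": joint torques, N m; "position": TCP position; "tool_rot": TCP orientation; "wrist_force": force on the tool from outside, world axes, zero at the start; "torque": the same for the moment, N m; "opening": opening from 0.0 (shut) to 1.0 (fully open); "grasp_force": force on a finger pad.
Only numpy, scipy, OpenCV 4.12 (cv2) and the standard library are available. Lean on these libraries where they do the work, as an engineer would, in place of code of your own. Each camera call takes 0.05 s, during which the arm holds its last target. There are 200 camera calls.

## Working session

There is one attempt and no reset: what is moved stays moved. The work goes in short steps, each a Python script; the robot and the scene stay as the last script left them, time stands still between calls to the robot, and variables do not carry over. Pictures are saved under pics/ and viewed, at most 10 in all, crops included, and the job is handed in when it is done.

```bash
ls; mkdir -p pics
python3 - <<'E'
from station import ctrl
import cv2,numpy as np
for n in("top","side"):
    cv2.imwrite(f"pics/{n}0.png",ctrl.get_image(n)); c=ctrl.calibration(n); print(n,c["fx"],c["fy"],c["cx"],c["cy"]); print(np.round(c["world_to_cam"],3))
print(ctrl.get_obs())
E
```

```text
pics
top 607.822662825054 607.822662825054 328.67128267543615 251.61511558468732
[[-2.300000e-02 -1.000000e+00 -7.000000e-03  1.077300e+01]
 [-9.870000e-01  2.400000e-02 -1.600000e-01  6.196680e+02]
 [ 1.600000e-01  3.000000e-03 -9.870000e-01  1.706981e+03]
 [ 0.000000e+00  0.000000e+00  0.000000e+00  1.000000e+00]]
side 565.691117392276 565.691117392276 316.5029524571692 246.26566492690426
[[ 7.930000e-01 -6.100000e-01 -1.700000e-02 -4.496060e+02]
 [-4.490000e-01 -5.650000e-01 -6.920000e-01  3.220510e+02]
 [ 4.120000e-01  5.570000e-01 -7.210000e-01  1.150031e+03]
 [ 0.000000e+00  0.000000e+00  0.000000e+00  1.000000e+00]]
{'clock': 0.1, 'joints': array([-1.52129114e+00,  3.81161889e-01,  1.29814120e+00, -1.26249504e-05,
        1.46358318e+00, -2.15311892e-01]), 'joint_vel': array([-4.30555706e-04, -1.45751310e-03, -4.72769526e-03,  5.38328253e-05,
        7.61556599e-04,  2.50422472e-04]), 'joint_efforts': array([ 2.78054882e-03, -4.49216151e+01, -2.31657010e+01, -2.07562512e-04,
        3.65923355e-03,  2.69518061e-06]), 'position': array([ 143.92873849, -530.57803258,  230.77040994]), 'tool_rot': array([ 9.91246492e-01,  1.32022628e-01,  4.73068930e-05, -6.45106015e-04]), 'wrist_force': array([-0.59563609, -0.68205204, -0.24814965]), 'torque': array([-0.0234443 , -0.01540234, -0.00318842]), 'grasp_force': 0.0, 'opening': 0.9971907103898865}
```

View pics/top0.png

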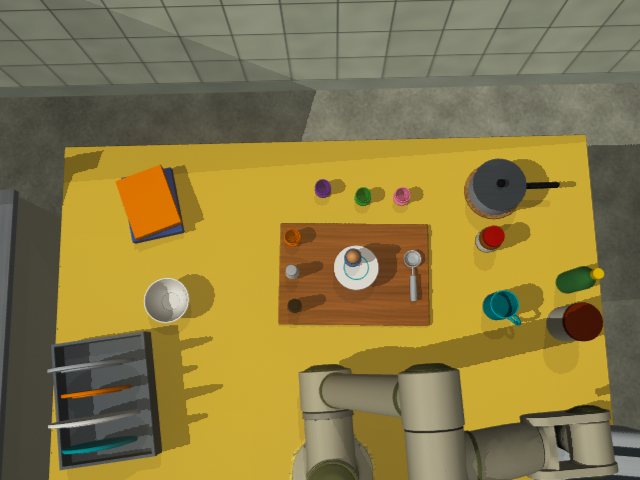

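View pics/side0.png

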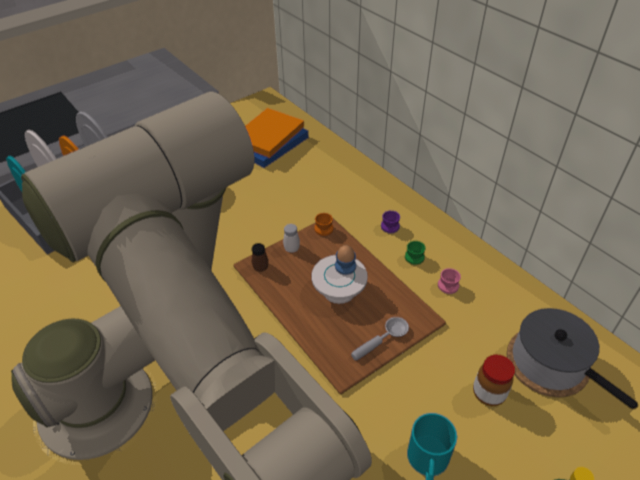

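The top view shows the stand at about (356,268) with its ring, and the cup with the egg at about (353,258), so the cup is off towards +x. The side view agrees: ring at about (340,275), egg at (345,255). Next I measure both.

```bash
cat > h.py <<'E'
import numpy as np,cv2
from station import ctrl
def ray(n,uv):
    c=ctrl.calibration(n);T=np.array(c["world_to_cam"]);R,t=T[:3,:3],T[:3,3]
    d=R.T@np.array([(uv[0]-c["cx"])/c["fx"],(uv[1]-c["cy"])/c["fy"],1]);return -R.T@t,d/np.linalg.norm(d)
def plane(n,uv,z):
    o,d=ray(n,uv);return o+d*(z-o[2])/d[2]
def tri(a,b):
    (o1,d1),(o2,d2)=ray("top",a),ray("side",b)
    s=np.linalg.lstsq(np.c_[d1,-d2],o2-o1,rcond=None)[0];p,q=o1+s[0]*d1,o2+s[1]*d2
    return (p+q)/2,np.linalg.norm(p-q)
ROI={"top":(325,235,62,62),"side":(300,230,80,85)}
def circ(P):  # algebraic circle fit
    A=np.c_[2*P[:,:2],np.ones(len(P))];s=np.linalg.lstsq(A,(P[:,:2]**2).sum(1),rcond=None)[0]
    return s[:2],np.sqrt(s[2]+s[0]**2+s[1]**2)
def look(n,tag=None,zt=67):
    im=ctrl.get_image(n);x,y,w,h=ROI[n];c=im[y:y+h,x:x+w];H=cv2.cvtColor(c,cv2.COLOR_BGR2HSV)
    if tag: cv2.imwrite(f"pics/{n}{tag}.png",cv2.resize(c,None,fx=8,fy=7 if n=="side" else 8,interpolation=cv2.INTER_CUBIC)[:600,:800])
    r={}
    for k,lo,hi in(("teal",(80,50,40),(98,255,255)),("blue",(100,70,20),(125,255,255)),("egg",(3,60,60),(16,190,255))):
        m=cv2.inRange(H,lo,hi)
        if k=="egg":
            yy,xx=np.mgrid[:h,:w]; b=r.get("blue")
            if b is not None: m[np.hypot(xx+x-b[0][0],yy+y-b[0][1])>18]=0
        if k!="teal":
            k_,L,S,C=cv2.connectedComponentsWithStats(m)
            if k_<2: continue
            m=(L==1+S[1:,4].argmax()).astype(np.uint8)
        v,u=np.nonzero(m)
        if len(u)>5: r[k]=(np.array([u.mean()+x,v.mean()+y]),np.array([u.min()+x,v.min()+y,u.max()+x,v.max()+y]),np.c_[u+x,v+y])
    if "teal" in r:
        P=np.array([plane(n,p,zt) for p in r["teal"][2]]);C,R=circ(P)
        k=abs(np.hypot(*(P[:,:2]-C).T)-R)<5;C,R=circ(P[k]);r["ring"]=(C,R,k.sum())
    return r
E
python3 - <<'E'
from h import *
T,S=look("top","1"),look("side","1")
for n,r in(("top",T),("side",S)):
    for k in r: print(n,k,r[k][0],r[k][1],len(r[k][2]) if k!="ring" else r[k][2])
print("egg tri",tri(T["egg"][0],S["egg"][0]))
for n,r in(("top",T),("side",S)): print(n,"egg@110",plane(n,r["egg"][0],110+8))
E
```

```text
top teal [356.89156627 269.98795181] [343 256 368 279] 83
top blue [350.87719298 262.33333333] [344 254 360 266] 57
top egg [352.64705882 256.06535948] [346 250 359 263] 153
top ring [570.89741148 -79.63095684] 34.55624149569085 83
side teal [337.9375     277.45833333] [324 264 354 286] 48
side blue [344.94312796 266.77251185] [335 259 355 273] 211
side egg [347.40639269 255.36986301] [337 249 362 263] 219
side ring [571.43596636 -80.81482729] 34.283436521489996 48
egg tri (array([599.02955721, -72.07039645, 104.69489774]), np.float64(5.488184394054302))
top egg@110 [594.61312354 -70.1417847  118.        ]
side egg@110 [593.45119326 -82.54259746 118.        ]
```

View pics/top1.png

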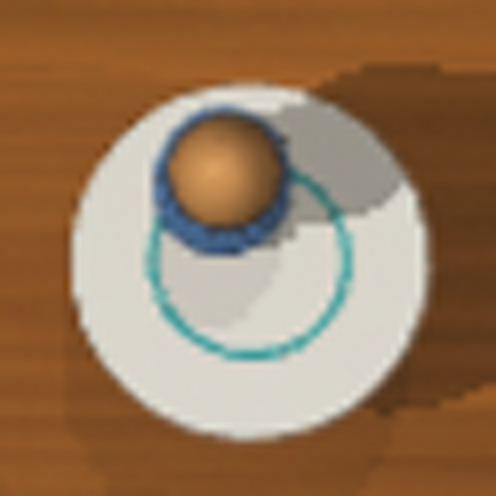

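View pics/side1.png

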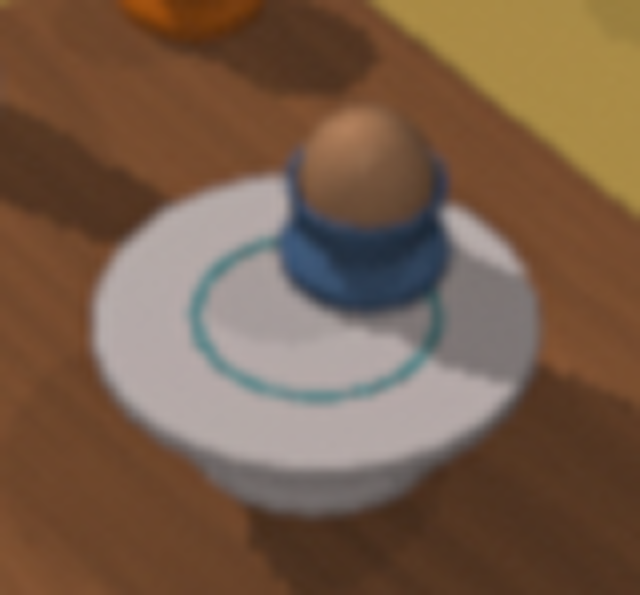

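Both pictures are clear. In the top crop the egg's centre is at pixel (352.8,256.1), and the cup's lower edge is at row 266.5. In the side crop the foot spans columns 335 to 356, with its front edge at row 274. The ring fits from the two views agree at z=67, at about (571,-80). The side egg mask is contaminated, so I locate the cup from its foot edges and the egg's centre.

```bash
cat >> h.py <<'E'
def foot(n,r):
    """foot centre: front lower edge of the blue at z=69, then 25 mm along the horizontal view direction"""
    x0,_,x1,y1=r["blue"][1];P=r["blue"][2]
    low=P[P[:,1]>=y1-2]; u=(x0+x1)/2 if n=="side" else low[:,0].mean()
    p=plane(n,(u,y1+0.5),69);_,d=ray(n,(u,y1));d=d[:2]/np.hypot(*d[:2])
    return p[:2]+25*d
E
python3 - <<'E'
from h import *
T,S=look("top"),look("side")
print("foot side",foot("side",S),"top",foot("top",T))
print("egg tri",tri((352.8,256.1),(345.4,253.1)))
for n,p in(("top",(352.8,256.1)),("side",(345.4,253.1))):print(plane(n,p,113)[:2])
q=[1,0,0,0]
import scipy.spatial.transform as t
for a in(0,20,-20):
  for tl in(0,8,-8):
    # push direction: -x rotated by a ; tool x along push
    th=np.radians(180+a);R=t.Rotation.from_euler('z',th)*t.Rotation.from_euler('y',np.radians(tl))*t.Rotation.from_euler('x',np.pi)
    for h in (0,np.pi):
      RR=R*t.Rotation.from_euler('z',h); j=ctrl.ik([640,-75,70],RR.as_quat()); print(a,tl,h,np.round(RR.as_matrix()[:,2],2),None if j is None else np.round(j,2))
E
```

```text
foot side [599.33124745 -69.31574268] top [596.37616379 -75.60383421]
egg tri (array([595.92785711, -71.19841636, 114.03186647]), np.float64(1.8754087200912068))
[595.27501924 -70.74573209]
[597.43509148 -70.85246398]
0 0 0 [ 0.  0. -1.] [-0.3   0.69  1.24  0.    1.22 -1.87]
0 0 3.141592653589793 [ 0.  0. -1.] [-0.3   0.69  1.24  0.    1.22  1.27]
0 8 0 [ 0.14  0.   -0.99] [-0.32  0.64  1.35  0.05  1.02 -1.91]
0 8 3.141592653589793 [ 0.14  0.   -0.99] [-0.32  0.64  1.35  0.05  1.02  1.23]
0 -8 0 [-0.14  0.   -0.99] [-0.28  0.74  1.12 -0.04  1.41 -1.85]
0 -8 3.141592653589793 [-0.14  0.   -0.99] [-0.28  0.74  1.12 -0.04  1.41  1.3 ]
20 0 0 [-0.  0. -1.] [-0.3   0.69  1.24  0.    1.22 -2.22]
20 0 3.141592653589793 [-0.  0. -1.] [-0.3   0.69  1.24  0.    1.22  0.92]
20 8 0 [ 0.13  0.05 -0.99] [-0.34  0.64  1.34  0.1   1.05 -2.3 ]
20 8 3.141592653589793 [ 0.13  0.05 -0.99] [-0.34  0.64  1.34  0.1   1.05  0.84]
20 -8 0 [-0.13 -0.05 -0.99] [-0.27  0.74  1.13 -0.08  1.39 -2.17]
20 -8 3.141592653589793 [-0.13 -0.05 -0.99] [-0.27  0.74  1.13 -0.08  1.39  0.97]
-20 0 0 [ 0.  0. -1.] [-0.3   0.69  1.24  0.    1.22 -1.52]
-20 0 3.141592653589793 [ 0.  0. -1.] [-0.3   0.69  1.24  0.    1.22  1.62]
-20 8 0 [ 0.13 -0.05 -0.99] [-0.3   0.64  1.35 -0.01  1.01 -1.51]
-20 8 3.141592653589793 [ 0.13 -0.05 -0.99] [-0.3   0.64  1.35 -0.01  1.01  1.63]
-20 -8 0 [-0.13  0.05 -0.99] [-0.3   0.74  1.12  0.01  1.42 -1.53]
-20 -8 3.141592653589793 [-0.13  0.05 -0.99] [-0.3   0.74  1.12  0.01  1.42  1.62]
```

```bash
cat >> h.py <<'E'
from scipy.spatial.transform import Rotation as Ro
LEAD=32.6
def quat(d,tilt=-8):
    a=np.arctan2(d[1],d[0]);return (Ro.from_euler('z',a)*Ro.from_euler('y',np.radians(tilt))*Ro.from_euler('x',np.pi)*Ro.from_euler('z',np.pi)).as_quat()
def report():
    for n in("top","side"):
        r=look(n); print(n,"ring",r["ring"] if "ring" in r else None,"foot",foot(n,r) if "blue" in r else None)
    o=ctrl.get_obs();print("t",o["clock"],o["position"].round(1),o["wrist_force"].round(2),o["opening"])
E
python3 - <<'E'
from h import *
cup=np.array([597,-70.5]);goal=np.array([571.,-80.]);d=goal-cup;d/=np.hypot(*d);q=quat(d)
s=cup-78*d
ctrl.command_gripper(0.3)
ctrl.reach([*s,260],q)
ctrl.move_straight([*s,110]); ctrl.move_straight([*s,70],max_speed=60)
p=cup-(LEAD+6)*d
print(ctrl.move_straight([*p,69.7],max_speed=40,stop_force=8)); report()
for n in("top","side"):
    x,y,w,h=ROI[n];im=ctrl.get_image(n)[y-20:y+h+10,x-20:x+w+20];cv2.imwrite(f"pics/{n}2.png",cv2.resize(im,None,fx=5,fy=5,interpolation=cv2.INTER_CUBIC))
E
python3 -c "
import cv2,numpy as np
a,b=cv2.imread('pics/top2.png'),cv2.imread('pics/side2.png');h=max(a.shape[0],b.shape[0]);c=np.zeros((h,a.shape[1]+b.shape[1],3),np.uint8);c[:a.shape[0],:a.shape[1]]=a;c[:b.shape[0],a.shape[1]:]=b
s=min(800/c.shape[1],600/h,1);cv2.imwrite('pics/both2.png',cv2.resize(c,None,fx=s,fy=s))"
```

```text
False
top ring (array([570.7102932 , -80.34967398]), np.float64(34.03148086762601), np.int64(53)) foot None
side ring (array([571.64843518, -80.65342899]), np.float64(34.429161311179286), np.int64(49)) foot [599.33124745 -69.31574268]
t 6.65 [633.4 -57.2  69.6] [0.03 0.8  0.09] 0.30683347593789423
```

View pics/both2.png

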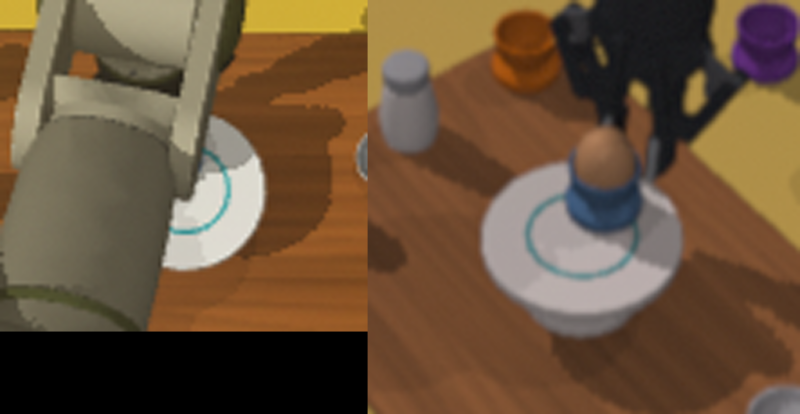

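The arm hides the cup in the top view, but the side view is clear. The fingertips straddle the cup from behind at about (632,150) of the montage, and the cup has not moved. Next comes a gentle part-push, watched from the side.

```bash
cat > side.py <<'E'
from h import *
def sfoot():
    r=look("side");return foot("side",r),r["ring"][0],r["blue"][1]
E
python3 - <<'E'
from side import *
cup=np.array([597,-70.5]);goal=np.array([571.,-80.]);d=goal-cup;L=np.hypot(*d);d/=L
for rem in(20,12):
    p=goal-(LEAD+rem)*d
    print(ctrl.move_straight([*p,69.7],max_speed=18,stop_force=6)); ctrl.hold(.2)
    print(rem,*sfoot(),ctrl.get_obs()["wrist_force"].round(2),ctrl.get_obs()["clock"])
x,y,w,h=ROI["side"];im=ctrl.get_image("side")[y-10:y+h,x-10:x+w+10];cv2.imwrite("pics/s3.png",cv2.resize(im,None,fx=6,fy=6,interpolation=cv2.INTER_CUBIC))
E
```

```text
False
20 [591.82854431 -71.05436606] [571.33466439 -80.77667362] [333 258 353 275] [-0.28  0.44 -0.73] 7.9083
False
12 [586.19889805 -74.2334328 ] [571.54438622 -80.69893838] [332 261 352 277] [-0.24  0.9   1.25] 8.75
```

View pics/s3.png

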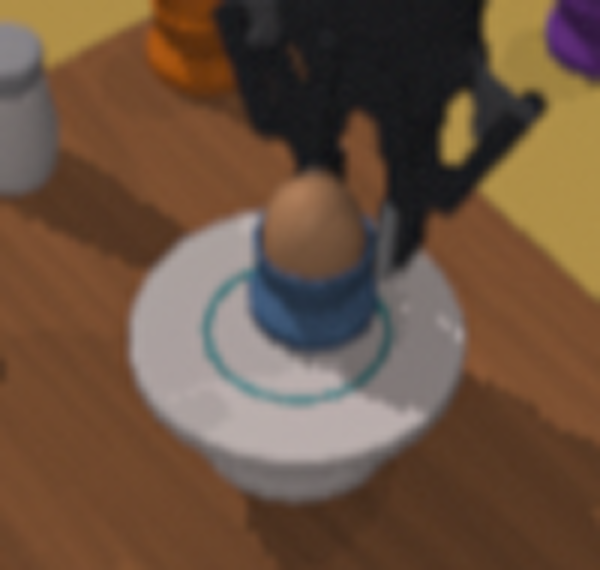

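The cup slides upright with the egg in it: foot's front edge at crop (310,345), ring centre at (297,333), fingers behind. I push on to nearly centred, back off and check with both cameras.

Run:
```python
from side import *
cup=np.array([597,-70.5]);goal=np.array([571.,-80.]);d=goal-cup;L=np.hypot(*d);d/=L
for rem in(5,0.5):
    p=goal-(LEAD+rem)*d
    print(ctrl.move_straight([*p,69.7],max_speed=14,stop_force=6)); ctrl.hold(.2)
    print(rem,*sfoot(),ctrl.get_obs()["wrist_force"].round(2),ctrl.get_obs()["clock"])
p=goal-(LEAD+40)*d; ctrl.move_straight([*p,71],max_speed=60)
p=goal-(LEAD+55)*d; ctrl.move_straight([*p,200],max_speed=150)
q=ctrl.get_obs()["joints"].copy(); q[0]-=0.75; ctrl.set_joints(q)
T,S=look("top","4"),look("side","4")
for n,r in(("top",T),("side",S)): print(n,"ring",r["ring"],"foot",foot(n,r),"egg",plane(n,r["egg"][0],110)[:2],r["egg"][1])
print(ctrl.get_obs()["clock"])
a,b=cv2.imread("pics/top4.png"),cv2.imread("pics/side4.png");a=cv2.resize(a,(400,400));b=cv2.resize(b,(400,372))
c=np.zeros((400,800,3),np.uint8);c[:,:400]=a;c[:372,400:]=b;cv2.imwrite("pics/both4.png",c)
```

```text
False
5 [578.78135764 -75.94434148] [571.66707197 -80.71201407] [330 264 350 279] [-0.28 -0.06  0.11] 9.7
False
0.5 [575.08924596 -76.79552207] [571.47956742 -80.80683263] [329 262 349 280] [-0.62  0.03 -0.33] 10.425
top ring (array([571.00144843, -79.68290427]), np.float64(34.626979335717785), np.int64(110)) foot [572.77601823 -86.14316357] egg [571.64598171 -78.55070159] [349 258 362 271]Traceback (most recent call last):
  File "<stdin>", line 11, in <module>
KeyError: 'ring'
```

Run:
```python
from side import *
ctrl.set_joints([-1.521,0.381,1.297,0,1.464,-0.215])
T,S=look("top","4"),look("side","4")
for n,r in(("top",T),("side",S)): print(n,"ring",r["ring"],"foot",foot(n,r),"egg",plane(n,r["egg"][0],110)[:2],r["egg"][1])
print(ctrl.get_obs()["clock"])
a,b=cv2.imread("pics/top4.png"),cv2.imread("pics/side4.png");a=cv2.resize(a,(400,400));b=cv2.resize(b,(400,372))
c=np.zeros((400,800,3),np.uint8);c[:,:400]=a;c[:372,400:]=b;cv2.imwrite("pics/both4.png",c)
```

```text
top ring (array([571.04874458, -79.64956065]), np.float64(34.587838030935), np.int64(110)) foot [572.79626905 -85.75008045] egg [571.64598171 -78.55070159] [349 258 362 271]
side ring (array([571.46573469, -80.9608955 ]), np.float64(34.289686573232075), np.int64(53)) foot [575.08924596 -76.79552207] egg [570.85209952 -81.23058404] [331 256 347 268]
15.3833
```

View pics/both4.png

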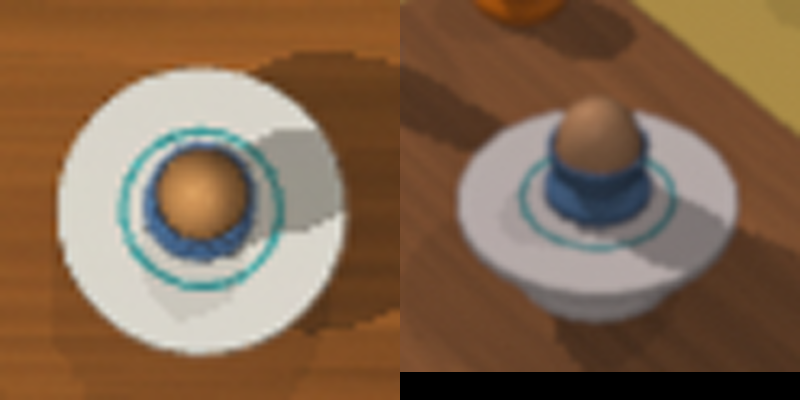

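Both views show the foot wholly inside the ring, centred to about 2 or 3 mm, with the cup upright and the egg in it. In the top view the ring spans columns 118–285 and the cup 143–258, and in the side view 519–677 and 543–652. The stand has not moved and the hand is away.

```bash
python3 -c "
from station import ctrl
print(ctrl.job_done())"
```

```text
the job is handed in; nothing more can be done
None
```

The egg cup now stands inside the ring, about 2 to 3 mm off centre by the last pictures, upright with the egg in it; the stand has not measurably shifted, the hand is clear, and the job is handed in.

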